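Load a printing block into the UV box and shut its guard

ROBOT

A 7-joint arm with a two-finger parallel gripper is mounted at the origin on a cart in front of the work surface, level with it; the furniture and walls round the work are solid. World frame = base frame: x ahead of the robot, y to its left, z up, the work surface at z = 0. Lengths are in mm, angles in rad, forces in N, time in s.
With the tool pointing down it reaches from about 425 to 925 mm from the base axis. Payload 6.8 kg.
Tool frame: the origin (TCP) lies midway between the tips of the shut fingers; the grasp point (between the pads) lies 19 mm behind it; z points along the fingers, y is the line along which they close (so a half turn about z gives the same grasp; the last joint's range is limited). The gripper opens to 85 mm and grips with 20 to 120 N. Pads are 22 mm wide; open, the fingers measure 114 mm over their backs; the gripper's body (76 mm by 85 mm) begins 54 mm behind the grasp point. The pads swing forward as they close: fully open they stand 13 mm farther back than shut.
Start: joints at [1.183, 0.477, 0.022, 1.555, -0.011, 1.109, -0.083], TCP at [186.419, -648.764, 231.308] pointing down, gripper open.
Joint ranges: [-2.96, 2.96], [-0.34, 2.1], [-1.41, 1.46], [0.24, 2.44], [-1.37, 4.51], [0.17, 1.92], [-2.96, 2.96]. Speed limits (rad/s): [2.39, 2.39, 3.14, 3.14, 3.14, 3.14, 3.14].

INTERFACE

Orientations are given as a unit quaternion [x, y, z, w].
In Python, from station import r gives the robot as it stands.
- The arm moves only by the tool apply_moves, never from a script. Its argument "targets" is a list of rows, each a list of 7 numbers: the opening, from 0 (shut) to 1 (fully open), then the shift along the tool's x, y, z in units of 5 cm (1.0 is 5 cm), then the turn, a rotation vector about the tool's x, y, z in units of 360 degrees (1.0 is 360 degrees). In form: [[hand, dx, dy, dz, ax, ay, az], ...]. A call has 1 to 8 rows; each row shifts and turns the commanded pose from where the row before left it, along the tool's axes as they then stand; what a row does not reach is not made up. A row lasts 1/10 s, in which the tool goes at most 50 mm and 8.59 degrees, less where a joint would pass 70% of its speed; a pose out of reach is approached as far as the arm can. A call with a number of a shift or a turn outside -1 to 1 is refused whole. A call with a gripper value outside its range is refused whole. The fingers move at their own pace and stop on an object; "grip_force" is the grip in N (left out, the last holds). Time passes only in rows, so rows that do not move let the fingers close. It gives the time, the measured TCP pose, the force, the opening and the grip force at its end, in the units of the state.
- r.get_obs(): the state, without advancing time (a new reading comes with each control period).
- r.camera(name): name is "scene" or "top"; returns a dict with "frame" (480x640x3 uint8, red, green, blue), "fx", "fy", "cx", "cy" (pixels), "view" (4x4, takes a point from world to camera coordinates). Camera axes: x right, y down, z forward; pixel columns grow to the right and rows downward; lengths in mm; the calibration is good to about 2 mm. A picture is of the moment at which its call begins. There is no depth.
- r.hand_in(): hands the job in; it is judged then, once.
Trained networks look in a picture, given as the dict that the camera call returned (one of the last four; its "shot" number tells which), for a name from the list of things; names that differ only in an ending like _2 or _b are one class to them, and where a whole thing is asked for, a point or a joint stands for the part that bears it (a point fixed in the world has none). Each returns a list of dicts, best first, with "conf" (0 to 1); they miss things now and then, are a little off and sometimes report something else, mostly with a low value. They report only what shows in the picture. A call takes as long as a camera call. They do not tell look-alikes from the thing itself.
- r.cut_out(picture, name): "pixels" (480x640 bool, what is visible of it) and "centre" ([column, row] in pixels, amid what is visible of it).
The state is a dict: "clock": time; "joint_pos": joint angles; "joint_vel": joint speeds; "joint_efforts": joint torques, N m; "ee_pos": TCP position; "ee_rot": TCP orientation; "wrist_force": force on the tool from outside, world axes, zero at the start; "wrist_torque": the same for the moment, N m; "grip_width": opening from 0.0 (shut) to 1.0 (fully open); "gripper_force": force on a finger pad.
Only numpy, scipy, OpenCV 4.12 (cv2) and the standard library are available. Lean on these libraries where they do the work, as an engineer would, in place of code of your own. Each camera call takes 0.05 s, during which the arm holds its last target. There are 200 camera calls.

TASK

Slide the guard of the UV exposure box open, take the tall printing block out of the wooden stand and lower it (do not drop it) upright into the empty slot of the wire rack inside, between or beside the two short blocks, until it stands on the floor of the box. Then let go and slide the guard fully shut without slamming it, so that the lamps can be switched on. Leave the two short blocks in their slots, and do not disturb the cork block and the ink pot on the bench.

Things in the scene. Friction and masses are not known exactly. Their poses are not given: they have to be found in the camera images.
- uv_box: UV exposure box, grey sheet metal, 250 mm (x) by 300 mm (y), fixed. Origin: centre of its underside; x points away from its front panel (switch, dial), y to its left, z up. The y < 0 half is an open-topped lamp chamber: inside x -106..106, y -140..-20 mm, floor z = 14 mm. The y > 0 half is closed, deck z = 120 mm. Guard tracks along y at x = +-(107..124) mm, top z = 133 mm.
- rack (a point): Centre of the wire rack on the chamber floor (x 0, y -80, z 14 mm in the box; axes as the box's). Three slots at its x = -42, 0, 42 mm hold blocks on edge, faces towards +-x, width along y. A slot is 15 mm wide, between wire loops (6 mm wire, 45 mm tall, y -31..31 mm) that flare to 24 mm at the top. Lamp tubes run along y at x = +-97 mm, up to 51 mm above the floor.
- guard (a joint): The guard, a tinted amber sliding pane 226 x 134 x 5 mm, top face 127 mm above the bench. Value in m: 0 shut over the chamber, growing as it slides along the box's +y onto the housing, 0.130 at the open stop. About 3 N moves it; it stays where left. At value q it covers box y -147+1000q to -13+1000q mm, so it must be nearly fully open for a block to pass.
- guard_pull (a point): Middle of the top edge of the guard's aluminium pull bar, an upright bar across the middle of the pane: 110 mm long (box x), 10 mm thick (box y), standing 29 mm above the pane, top 155 mm above the bench. Can be pushed from either side; its foot flange is 22 mm wide and 3 mm high. Moves with the guard; axes as the box's.
- stand: Wooden drying stand 70 (x) by 120 (y) mm, 32 mm high, fixed. Origin: centre of its underside. A groove 13 mm wide runs along its y through the middle, floor at z = 12 mm.
- tall_block: The block to expose: relief plate on a plywood base, 11 mm thick (x), 80 mm wide (y), 95 mm tall (z), about 90 g. Origin: centre of its underside; relief on its -x face, the top 27 mm is bare plywood. It starts upright in the groove of the stand, its underside 12 mm above the bench.
- free_slot: The empty slot of the rack (no object of its own): origin on the chamber floor in the middle of the slot that holds no block, axes as the box's. A seated block's origin lies here, within the play of the slot.
- short_block_0: Block 11 mm thick (x), 70 mm wide (y), 62 mm tall, standing in one of the three slots. Origin: centre of its underside.
- short_block_1: Block 11 mm thick (x), 66 mm wide (y), 58 mm tall, standing in another slot. Origin: centre of its underside.
- cork_block: Loose cork sanding block 55 x 95 x 35 mm on the bench, a bystander. Origin: centre of its underside.
- ink_jar: Loose closed ink pot, 58 mm across, 58 mm tall, on the bench, a bystander. Origin: centre of its underside.
Not all that is in view belongs to the job. What is shaped like the tall_block but turquoise is not meant.

How it is judged:
By the outcome, as a careful person would: the job done as asked, in the order asked, and still so for the second after the job is handed in, with the robot touching nothing.
It also fails if it takes over 64 s, if anything falls off the work surface, if the arm or the gripper's body presses on something with over 40 N, if the wrist force passes 120 N, or if a joint passes its speed limit or range.

## Working session

There is one attempt and no reset: what is moved stays moved. The work goes in short steps, Python scripts to look and compute and a tool call to move; the robot and the scene stay as the last step left them, time stands still between calls to the robot, and variables do not carry over. Pictures are saved under pics/ and viewed, at most 10 in all, crops included, and the job is handed in when it is done.

Besides the shell and the picture viewer there is one more tool, called by a JSON object that holds its "fn" and its "kwargs". apply_moves: Moves the arm, as the interface text tells. Its arguments: {"type":"object","properties":{"targets":{"type":"array"},"grip_force":{"type":"number"}},"required":["targets"]}

```bash
ls; mkdir -p pics; python3 - <<'E'
from station import r
import cv2
for n in("scene","top"):
    p=r.camera(n); cv2.imwrite(f"pics/{n}0.png",p["frame"][:,:,::-1]); print(n,p["fx"],p["cx"],p["cy"],p["view"].round(3).tolist() if hasattr(p["view"],"round") else p["view"])
    for k in["uv_box","guard","guard_pull","stand","tall_block","short_block_0","short_block_1","cork_block","ink_jar"]:
        print(k,[(round(d["conf"],2),[round(float(c)) for c in d["centre"]],int(d["pixels"].sum())) for d in r.cut_out(p,k)][:4])
print(r.get_obs())
E
```

```text
pics
scene 531.9056072251658 319.46772914315363 239.5956969221983 [[0.797, 0.603, 0.011, -286.274], [0.456, -0.591, -0.665, -283.904], [-0.395, 0.535, -0.747, 1303.138], [0.0, 0.0, 0.0, 1.0]]
uv_box [(0.83, [376, 240], 25973)]
guard [(0.62, [358, 238], 8137)]
guard_pull []
stand [(0.93, [247, 367], 2245)]
tall_block [(0.91, [233, 348], 1479), (0.65, [183, 304], 1856)]
short_block_0 [(0.6, [346, 273], 57), (0.39, [325, 265], 89)]
short_block_1 [(0.6, [346, 273], 57), (0.39, [325, 265], 89)]
cork_block [(0.83, [268, 223], 958), (0.17, [247, 366], 2329)]
ink_jar [(0.58, [334, 385], 1461)]
top 512.6177234015123 318.57730259017507 243.462238344174 [[-0.01, -1.0, 0.003, -224.369], [-0.996, 0.009, -0.094, 536.015], [0.094, -0.004, -0.996, 939.559], [0.0, 0.0, 0.0, 1.0]]
uv_box [(0.88, [249, 216], 26161)]
guard [(0.59, [289, 216], 9971)]
guard_pull [(0.66, [284, 216], 10116)]
stand [(0.93, [418, 258], 1851)]
tall_block [(0.72, [423, 319], 439), (0.67, [430, 249], 487)]
short_block_0 []
short_block_1 []
cork_block [(0.81, [284, 330], 1556), (0.45, [287, 216], 10004)]
ink_jar [(0.97, [395, 164], 856)]
{'clock': 1.0, 'joint_pos': array([ 1.18288888,  0.47695593,  0.0223958 ,  1.5554024 , -0.01149475,
        1.10931103, -0.08307148]), 'joint_vel': array([-0.00128402,  0.00047329, -0.00193618, -0.00204624,  0.00214405,
        0.00095023, -0.0005661 ]), 'joint_efforts': array([-9.86415967e-05, -5.96341896e+01,  1.60652373e+00, -2.81550890e+01,
        1.25304781e-02,  1.58736504e-03,  1.89480964e-06]), 'ee_pos': array([ 186.42637787, -648.75970351,  231.33638351]), 'ee_rot': array([9.90228488e-01, 1.39454442e-01, 1.14925687e-05, 2.39750686e-05]), 'wrist_force': array([-0.32567821, -0.04200663, -0.4214877 ]), 'wrist_torque': array([-0.00554155, -0.00193013,  0.05277988]), 'gripper_force': 0.0, 'grip_width': 1.0005606927452477}
```

View pics/scene0.png

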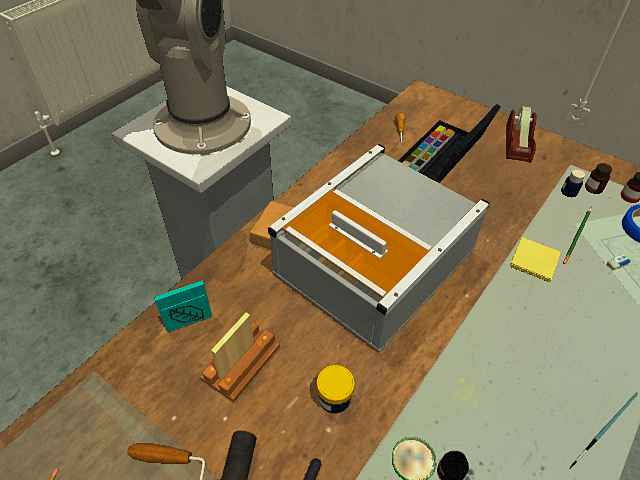

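View pics/top0.png

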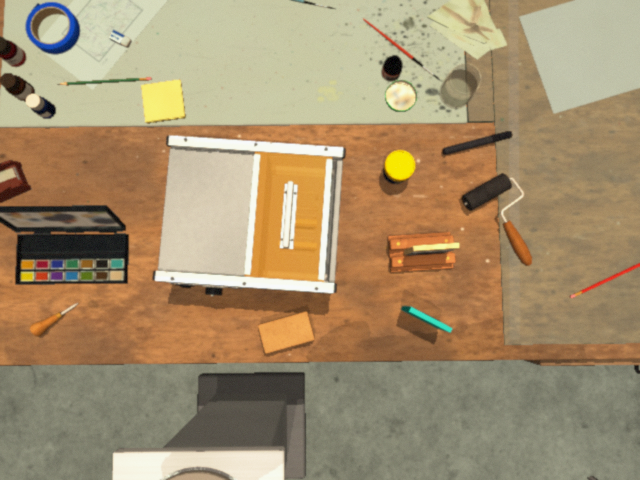

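The scene view shows two candidates. The plain plywood block stands in the wooden stand at scene (233,348), top (435,247). The turquoise look-alike stands loose on the bench at scene (183,304), top (428,319). The one in the stand fits the description. I'll measure it and confirm it in a crop.

```bash
cat > h.py <<'E'
import numpy as np, cv2
from station import r
def unproj(p,uv,z):
    V=np.array(p["view"]);R=V[:3,:3];c=-R.T@V[:3,3]
    d=R.T@np.array([(uv[0]-p["cx"])/p["fx"],(uv[1]-p["cy"])/p["fy"],1.])
    return c+d*(z-c[2])/d[2]
def proj(p,X):
    V=np.array(p["view"]);c=(V[:3,:3]@np.atleast_2d(X).T).T+V[:3,3]
    return np.c_[c[:,0]/c[:,2]*p["fx"]+p["cx"],c[:,1]/c[:,2]*p["fy"]+p["cy"]]
def rect(p,m,z):
    n,l,s,_=cv2.connectedComponentsWithStats(m.astype(np.uint8))
    ys,xs=np.nonzero(m)
    pts=np.array([unproj(p,(u,v),z)[:2] for u,v in zip(xs,ys)],np.float32)
    return cv2.minAreaRect(pts)
E
python3 - <<'E'
from h import *
p=r.camera("top"); s=r.camera("scene")
hsv=cv2.cvtColor(p["frame"],cv2.COLOR_RGB2HSV)
b=r.cut_out(p,"uv_box")[0]["pixels"]
def win(m,a,bb,c,d):
    k=np.zeros_like(m);k[c:d,a:bb]=m[c:d,a:bb];return k
w=(hsv[...,1]<30)&(hsv[...,2]>205)
print("trk far",rect(p,win(w,160,350,130,165),133)); print("trk near",rect(p,win(w,150,342,265,295),133))
print("pull",rect(p,win(w,278,300,170,255),155), win(w,278,300,170,255).sum())
st=r.cut_out(p,"stand")[0]["pixels"]; print("stand",rect(p,st,32))
for d in r.cut_out(p,"tall_block"): print("tb",d["centre"],rect(p,d["pixels"],107))
y=(hsv[...,2]>190)&(hsv[...,0]>15)&(hsv[...,0]<32); y=win(y,405,470,235,262); print("yel",y.sum(),rect(p,y,107))
print("cork",rect(p,r.cut_out(p,"cork_block")[0]["pixels"],35)); print("jar",rect(p,r.cut_out(p,"ink_jar")[0]["pixels"],58))
print("decoy", unproj(p,(405,308),95),unproj(p,(451,330),95))
a=cv2.resize(p["frame"][225:345,380:480],(400,480),interpolation=2); c=cv2.resize(s["frame"][275:405,150:290],None,fx=2.8,fy=3.69,interpolation=2)[:480]
cv2.imwrite("pics/crop.png",np.hstack([a,cv2.resize(c,(392,480))])[:,:,::-1])
E
```

```text
trk far ((679.9627075195312, -122.2010498046875), (295.8980407714844, 39.99684524536133), 85.47652435302734)
trk near ((475.650634765625, -105.92837524414062), (296.15765380859375, 44.444271087646484), 85.50794219970703)
pull ((569.5316772460938, -180.14501953125), (19.9954833984375, 108.8187484741211), 85.45845031738281) 615
stand ((515.2304077148438, -420.5095520019531), (70.58036804199219, 126.27880096435547), 3.3752260208129883)
tb [432.5, 246.6] ((514.4368896484375, -423.69403076171875), (15.047382354736328, 92.49472045898438), 4.225134372711182)
tb [424.2, 319.8] ((396.2537536621094, -411.42578125), (91.25482177734375, 15.981827735900879), 62.846031188964844)
yel 294 ((518.6819458007812, -431.4588317871094), (77.6311264038086, 33.85814666748047), 76.33651733398438)
cork ((371.5189514160156, -167.76478576660156), (57.418094635009766, 95.94232177734375), 14.936463356018066)
jar ((672.1672973632812, -378.4317932128906), (57.59374237060547, 62.07701873779297), 89.47737884521484)
decoy [ 413.90036947 -377.41278984   95.        ] [ 375.53964756 -455.64797876   95.        ]
```

View pics/crop.png

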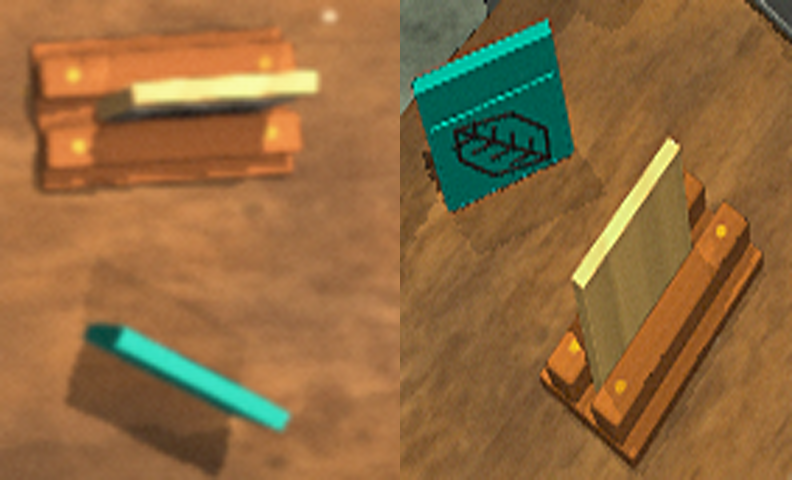

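The crop confirms it. Left panel: the plywood block sits in the groove with its top edge running from (132,95) to (318,80), and its relief faces the robot. The turquoise one is loose on the bench and is the decoy. Next I'll fit the poses to the silhouettes.

```bash
cat >> h.py <<'E'
from scipy.optimize import minimize
def place(P,x,y,a):
    P=np.array(P,float);c,s=np.cos(a),np.sin(a)
    return np.c_[c*P[:,0]-s*P[:,1]+x,s*P[:,0]+c*P[:,1]+y,P[:,2]]
def boxpts(lx,ly,z0,z1): return [(i*lx/2,j*ly/2,z) for i in(-1,1) for j in(-1,1) for z in(z0,z1)]
def fit(views,P,x0,yaw=None):
    "views: [(picture, mask)]; maximise silhouette IoU"
    K=8
    def cost(q):
        t=0
        for p,m in views:
            h=cv2.convexHull(proj(p,place(P,q[0],q[1],q[2]/100 if yaw is None else yaw)).astype(np.float32))
            im=np.zeros(m.shape,np.uint8);cv2.fillConvexPoly(im,np.round(h*16).astype(np.int32),255,cv2.LINE_AA,4)
            f=im/255.;t+=1-np.minimum(f,m).sum()/np.maximum(f,m).sum()
        return t/len(views)
    x0=np.array(x0,float);S=np.vstack([x0]+[x0+np.eye(len(x0))[i]*6 for i in range(len(x0))])
    o=minimize(cost,x0,method="Nelder-Mead",options=dict(initial_simplex=S,xatol=.05,fatol=1e-5))
    return o.x.round(1),round(o.fun,3)
E
python3 - <<'E'
from h import *
t=r.camera("top"); s=r.camera("scene")
def m(p,n,i=0): return r.cut_out(p,n)[i]["pixels"].astype(float)
BX=boxpts(250,300,0,118)+boxpts(248,300,118,133)
a,b=m(t,"uv_box"),m(s,"uv_box")
for v in([(t,a)],[(s,b)],[(t,a),(s,b)]): print("box",fit(v,BX,[575,-112,-7.8]))
a,b=m(t,"stand"),m(s,"stand"); hull=lambda k:cv2.fillConvexPoly(np.zeros(k.shape,np.uint8),cv2.convexHull(np.argwhere(k>0)[:,::-1].astype(np.int32)),1).astype(float)
for v in([(t,a)],[(t,hull(a))],[(s,b)]): print("stand",fit(v,boxpts(70,120,0,32),[515,-420,6]))
a=m(t,"tall_block"); L=r.cut_out(s,"tall_block"); b=[d["pixels"] for d in L if d["centre"][0]>210][0].astype(float)
for v in([(t,a)],[(s,b)],[(t,a),(s,b)]): print("tb",fit(v,boxpts(11,80,32,107),[515,-422,6]))
print("tops",unproj(t,(413,248.7),107),unproj(t,(459.5,245.3),107))
E
```

```text
box (array([ 575.5, -115.6,   -7.6]), np.float64(0.035))
box (array([ 573.8, -109. ,   -7.5]), np.float64(0.047))
box (array([ 575.4, -112.9,   -7.4]), np.float64(0.045))
stand (array([ 516.8, -423. ,    6.8]), np.float64(0.235))
stand (array([ 517.1, -422.7,    5.5]), np.float64(0.064))
stand (array([ 515.8, -421.8,    7. ]), np.float64(0.451))
tb (array([ 515., -422.,    6.]), np.float64(1.0))
tb (array([ 519.3, -431.8,   12.1]), np.float64(0.085))
tb (array([ 519.3, -431.8,   12.1]), np.float64(0.542))
tops [ 515.53809065 -391.75668095  107.        ] [ 520.65220939 -472.13824741  107.        ]
```

{"fn": "apply_moves", "kwargs": {"targets": [[0, 0, 0, 0, 0, 0, -0.0235], [0, 0, 0, 0, 0, 0, -0.0235], [0, 0, 0, 0, 0, 0, -0.0235], [0, 0, 0, 0, 0, 0, -0.0235], [0, 0, 0, 0, 0, 0, -0.0235], [0, 0, 0, 0, 0, 0, -0.0235], [0, 0, 0, 0, 0, 0, -0.0235], [0, 0, 0, 0, 0, 0, -0.0235]]}}

```text
clock: 2.55
ee_pos: [186.3, -648.8, 231.3]
ee_rot: [0.743, 0.669, -0.0, 0.0]
wrist_force: [-0.0, -0.3, -0.2]
grip_width: -0.004
gripper_force: 0.0
```

```bash
cat >> h.py <<'E'
from scipy.spatial.transform import Rotation as Ro
def go(x,y,z,yaw,verbose=True):
    "shift in tool units / turn in tool units still needed to (x,y,z) with tool x at yaw"
    o=r.get_obs();R=Ro.from_quat(o["ee_rot"])
    T=Ro.from_matrix(np.array([[np.cos(yaw),np.sin(yaw),0],[np.sin(yaw),-np.cos(yaw),0],[0,0,-1]]))
    d=np.array([x,y,z])-o["ee_pos"]
    print("t",round(float(o["clock"]),2),"pos",o["ee_pos"].round(1),"F",o["wrist_force"].round(1),"grip",round(float(o["grip_width"]),3),round(float(o["gripper_force"]),1))
    print("units: now-axes",(R.inv().apply(d)/50).round(3),"after-turn axes",(T.inv().apply(d)/50).round(3),"turn",((R.inv()*T).as_rotvec()/2/np.pi).round(4))
E
python3 -c "
from h import *
go(567,-216,231,1.4938)"
```

```text
t 2.55 pos [ 186.3 -648.8  231.3] F [-0.  -0.3 -0.2] grip -0.004 0.0
units: now-axes [9.398e+00 6.675e+00 5.000e-03] after-turn axes [9.216e+00 6.925e+00 6.000e-03] turn [-0.      0.     -0.0043]
```

{"fn": "apply_moves", "kwargs": {"targets": [[0, 0, 0, 0, 0, 0, -0.0043], [0, 0.5, 0.37, 0, 0, 0, 0], [0, 0.7, 0.53, 0, 0, 0, 0], [0, 0.7, 0.53, 0, 0, 0, 0], [0, 0.7, 0.53, 0, 0, 0, 0], [0, 0.7, 0.53, 0, 0, 0, 0], [0, 0.7, 0.53, 0, 0, 0, 0], [0, 0.7, 0.53, 0, 0, 0, 0]]}}

```text
clock: 3.35
ee_pos: [383.7, -427.9, 231.6]
ee_rot: [0.737, 0.676, -0.0, 0.0]
wrist_force: [-0.6, 0.3, 0.1]
grip_width: -0.001
gripper_force: 0.0
```

{"fn": "apply_moves", "kwargs": {"targets": [[0, 0.7, 0.53, 0, 0, 0, 0], [0, 0.7, 0.53, 0, 0, 0, 0], [0, 0.7, 0.53, 0, 0, 0, 0], [0, 0.7, 0.53, 0, 0, 0, 0], [0, 0.7, 0.53, 0, 0, 0, 0], [0, 0.7, 0.53, 0, 0, 0, 0], [0, 0.32, 0.2, 0, 0, 0, 0], [0, 0, 0, 0, 0, 0, 0]]}}

```text
clock: 4.15
ee_pos: [572.1, -213.6, 231.5]
ee_rot: [0.735, 0.679, 0.001, -0.0]
wrist_force: [-0.3, 0.3, 0.1]
grip_width: -0.004
gripper_force: 0.0
```

```bash
python3 -c "
from h import *
go(567,-216,140,1.4938)"
```

```text
t 4.15 pos [ 572.1 -213.6  231.5] F [-0.3  0.3  0.1] grip -0.004 0.0
units: now-axes [-0.06  -0.1    1.829] after-turn axes [-0.056 -0.098  1.83 ] turn [ 0.0002 -0.0003 -0.0004]
```

Lower the shut fingers beside the bar, then push gently towards +y.

{"fn": "apply_moves", "kwargs": {"targets": [[0, -0.06, -0.1, 0.5, 0, 0, 0], [0, 0, 0, 0.6, 0, 0, 0], [0, 0, 0, 0.5, 0, 0, 0], [0, 0, 0, 0.23, 0, 0, 0], [0, 0.2, 0, 0, 0, 0, 0], [0, 0.2, 0, 0, 0, 0, 0], [0, 0.2, 0, 0, 0, 0, 0], [0, 0.2, 0, 0, 0, 0, 0]]}}

```text
clock: 4.95
ee_pos: [568.9, -180.8, 141.3]
ee_rot: [0.736, 0.677, 0.0, 0.002]
wrist_force: [0.8, -4.7, 1.6]
grip_width: -0.002
gripper_force: 1.8
```

{"fn": "apply_moves", "kwargs": {"targets": [[0, 0.25, 0, 0, 0, 0, 0], [0, 0.25, 0, 0, 0, 0, 0], [0, 0.25, 0, 0, 0, 0, 0], [0, 0.25, 0, 0, 0, 0, 0], [0, 0.25, 0, 0, 0, 0, 0], [0, 0.2, 0, 0, 0, 0, 0], [0, 0.1, 0, 0, 0, 0, 0], [0, 0, 0, 0, 0, 0, 0]]}}

```text
clock: 5.75
ee_pos: [574.0, -101.4, 139.5]
ee_rot: [0.735, 0.678, 0.0, -0.001]
wrist_force: [0.8, 0.4, -0.8]
grip_width: 0.0
gripper_force: 0.0
```

```bash
python3 - <<'E'
from h import *
go(575,-100,140,1.4938)
t=r.camera("top");cv2.imwrite("pics/a.png",cv2.resize(t["frame"][110:310,140:360],None,fx=3,fy=3)[:,:,::-1])
E
```

```text
t 5.75 pos [ 574.  -101.4  139.5] F [ 0.8  0.4 -0.8] grip 0.0 0.0
units: now-axes [ 0.03   0.017 -0.011] after-turn axes [ 0.03   0.017 -0.011] turn [-0.0002 -0.0002 -0.0006]
```

View pics/a.png

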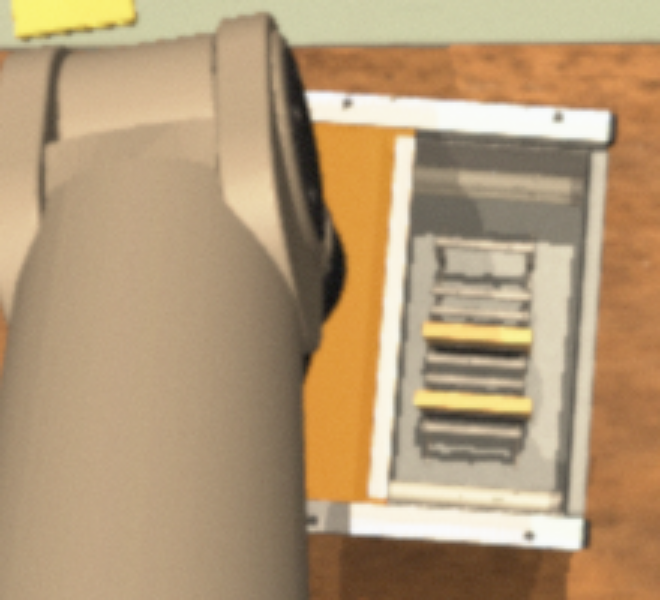

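The guard is partly open and slides freely. The short blocks' tops are at crop (477,335) and (472,403), in the middle and near (-x) slots, so the far (+x) slot at about (485,268) is free. I'll keep opening towards the stop.

{"fn": "apply_moves", "kwargs": {"targets": [[0, 0.08, 0, 0, 0, 0, 0], [0, 0.08, 0, 0, 0, 0, 0], [0, 0.06, 0, 0, 0, 0, 0], [0, 0.05, 0, 0, 0, 0, 0], [0, 0.03, 0, 0, 0, 0, 0]]}}

```text
clock: 6.3
ee_pos: [575.0, -88.4, 139.5]
ee_rot: [0.736, 0.677, -0.0, -0.0]
wrist_force: [-0.7, -1.9, -1.3]
grip_width: -0.001
gripper_force: 1.3
```

{"fn": "apply_moves", "kwargs": {"targets": [[0, 0.03, 0, 0, 0, 0, 0], [0, 0.02, 0, 0, 0, 0, 0], [0, 0.02, 0, 0, 0, 0, 0], [0, 0, 0, 0, 0, 0, 0]]}}

```text
clock: 6.7
ee_pos: [575.9, -84.8, 139.9]
ee_rot: [0.736, 0.677, 0.0, -0.0]
wrist_force: [-2.0, -1.7, -0.8]
grip_width: -0.003
gripper_force: 1.0
```

{"fn": "apply_moves", "kwargs": {"targets": [[0, 0.03, 0, 0, 0, 0, 0], [0, 0.03, 0, 0, 0, 0, 0], [0, 0.02, 0, 0, 0, 0, 0], [0, 0, 0, 0, 0, 0, 0]]}}

```text
clock: 7.1
ee_pos: [576.3, -80.7, 139.9]
ee_rot: [0.736, 0.677, 0.0, -0.0]
wrist_force: [-2.3, -1.5, -0.6]
grip_width: 0.002
gripper_force: 0.9
```

{"fn": "apply_moves", "kwargs": {"targets": [[0, 0.03, 0, 0, 0, 0, 0], [0, 0.02, 0, 0, 0, 0, 0], [0, 0, 0, 0, 0, 0, 0]]}}

```text
clock: 7.4
ee_pos: [576.4, -79.1, 139.9]
ee_rot: [0.736, 0.677, -0.0, 0.0]
wrist_force: [-2.2, -4.4, 0.4]
grip_width: -0.002
gripper_force: 2.1
```

{"fn": "apply_moves", "kwargs": {"targets": [[0, -0.15, 0, 0, 0, 0, 0], [0, -0.3, 0, -0.3, 0, 0, 0], [0.6, -0.3, 0, -0.6, 0, 0, -0.011], [0.6, -0.3, 0, -0.3, 0, 0, -0.0112]]}}

```text
clock: 7.8
ee_pos: [574.8, -130.6, 202.3]
ee_rot: [0.685, 0.728, 0.002, 0.001]
wrist_force: [-0.8, -0.1, 0.6]
grip_width: 0.33
gripper_force: 0.0
```

```bash
python3 -c "
from h import *
go(518,-432,180,1.633)"
```

```text
t 7.8 pos [ 574.8 -130.6  202.3] F [-0.8 -0.1  0.6] grip 0.33 0.0
units: now-axes [-5.948 -1.5    0.436] after-turn axes [-5.945 -1.508  0.446] turn [ 0.0007 -0.0001 -0.0003]
```

{"fn": "apply_moves", "kwargs": {"targets": [[0.6, -0.8, -0.19, 0, 0, 0, 0], [0.6, -0.8, -0.2, 0, 0, 0, 0], [0.6, -0.8, -0.2, 0, 0, 0, 0], [0.6, -0.8, -0.2, 0.1, 0, 0, 0], [0.6, -0.8, -0.2, 0.1, 0, 0, 0], [0.6, -0.8, -0.2, 0.1, 0, 0, 0], [0.6, -0.8, -0.2, 0.1, 0, 0, 0], [0.6, -0.2, -0.05, 0, 0, 0, 0]]}}

```text
clock: 8.6
ee_pos: [515.2, -430.5, 178.9]
ee_rot: [0.689, 0.725, -0.001, 0.0]
wrist_force: [-0.6, -1.1, 0.1]
grip_width: 0.604
gripper_force: 0.0
```

{"fn": "apply_moves", "kwargs": {"targets": [[0.6, 0, 0, 0, 0, 0, 0]]}}

```text
clock: 8.7
ee_pos: [517.0, -426.9, 179.5]
ee_rot: [0.688, 0.726, 0.0, 0.0]
wrist_force: [-0.4, -0.0, 0.4]
grip_width: 0.601
gripper_force: 0.0
```

```bash
python3 - <<'E'
from h import *
go(518,-432,77,1.633)
t=r.camera("top");f=t["frame"].copy()
print(np.linalg.norm(1))
# stop-check of the free slot with the chamber unobstructed
P=place(boxpts(250,300,133,133)+boxpts(212,120,14,14),0,0,0)
for q,c in(([575.2,-113.5,-.077],(0,255,0)),):
    tr=lambda X:proj(t,place(X,*q))
    for x in(107,124,-107,-124):
        a=tr([(x,-150,133),(x,150,133)]);cv2.polylines(f,[np.round(a*16).astype(np.int32)],False,c,1,cv2.LINE_AA,4)
    for x in(-42,0,42):
        for z,h in((59,31),):
            a=tr([(x-12,-80-h,z),(x-12,-80+h,z),(x+12,-80+h,z),(x+12,-80-h,z)]);cv2.polylines(f,[np.round(a*16).astype(np.int32)],True,(255,0,0),1,cv2.LINE_AA,4)
g=cv2.resize(f[120:300,225:425],None,fx=4,fy=3.3);cv2.imwrite("pics/b.png",cv2.resize(t["frame"][120:310,225:355],None,fx=3,fy=3)[:,:,::-1]);
a=cv2.resize(f[120:310,225:355],None,fx=3,fy=3);b=cv2.resize(t["frame"][120:310,225:355],None,fx=3,fy=3);cv2.imwrite("pics/b.png",np.hstack([a,b])[:,:,::-1])
E
```

```text
t 8.7 pos [ 517.  -426.9  179.5] F [-0.4 -0.   0.4] grip 0.601 0.0
units: now-axes [-0.103  0.013  2.05 ] after-turn axes [-0.103  0.013  2.05 ] turn [ 0.0001  0.     -0.0015]
1.0
```

View pics/b.png

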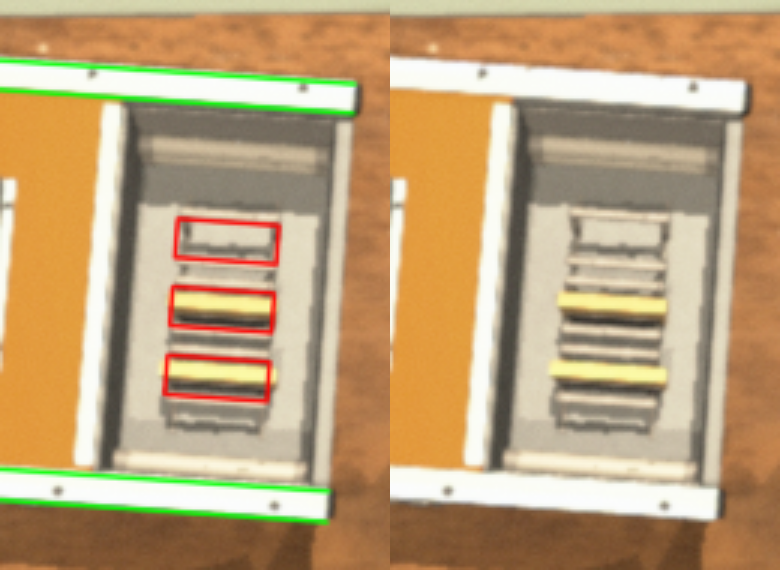

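The overlay matches the box: track edges and track ends coincide, and the guard is open. The free far slot has its loops at crop rows 213 and 262. I'll grasp now, after a quick check of the slot x from the short blocks.

```bash
python3 - <<'E'
from h import *
t=r.camera("top")
def inbox(u,v,z):
    w=unproj(t,(225+(u+.5)/3-.5,120+(v+.5)/3-.5),z)-[575.2,-113.5,0];a=-.077
    return (Ro.from_euler("z",-a).apply(w)).round(1)
print(inbox(222,302,72),inbox(218,372.5,76),inbox(228,213,59),inbox(228,262,59),inbox(222,328,59),inbox(218,350,59),inbox(218,398,59))
E
```

```text
[  2.6 -80.5  72. ] [-40.3 -81.3  76. ] [ 59.4 -79.7  59. ] [ 29.2 -81.8  59. ] [-11.5 -81.   59. ] [-25.1 -79.6  59. ] [-54.2 -81.6  59. ]
```

{"fn": "apply_moves", "kwargs": {"targets": [[0.6, -0.1, 0.01, 0.45, 0, 0, -0.0015], [0.6, 0, 0, 0.5, 0, 0, 0], [0.6, 0, 0, 0.5, 0, 0, 0], [0.6, 0, 0, 0.4, 0, 0, 0], [0.6, 0, 0, 0.2, 0, 0, 0], [0.6, 0, 0, 0, 0, 0, 0]]}}

```text
clock: 9.4
ee_pos: [518.8, -427.2, 76.3]
ee_rot: [0.682, 0.731, 0.0, -0.001]
wrist_force: [-0.7, 0.6, 0.4]
grip_width: 0.604
gripper_force: 0.0
```

{"fn": "apply_moves", "kwargs": {"targets": [[0, 0, 0, 0, 0, 0, 0], [0, 0, 0, 0, 0, 0, 0], [0, 0, 0, 0, 0, 0, 0], [0, 0, 0, 0, 0, 0, 0], [0, 0, 0, 0, 0, 0, 0], [0, 0, 0, 0, 0, 0, 0]], "grip_force": 40}}

```text
clock: 10.0
ee_pos: [518.9, -429.9, 78.7]
ee_rot: [0.683, 0.73, 0.0, 0.001]
wrist_force: [-1.2, 1.1, 6.5]
grip_width: 0.123
gripper_force: 40.8
```

```bash
python3 -c "
from h import *
go(518,-432,220,1.4938)"
```

```text
t 10.0 pos [ 518.9 -429.9   78.7] F [-1.2  1.1  6.5] grip 0.123 40.8
units: now-axes [-0.044 -0.018 -2.826] after-turn axes [-0.044 -0.015 -2.826] turn [0.0002 0.0002 0.0227]
```

{"fn": "apply_moves", "kwargs": {"targets": [[0, 0, 0, -0.2, 0, 0, 0], [0, 0, 0, -0.4, 0, 0, 0], [0, 0, 0, -0.5, 0, 0, 0], [0, 0, 0, -0.5, 0, 0, 0], [0, 0, 0, -0.5, 0, 0, 0], [0, 0, 0, -0.5, 0, 0, 0.0113], [0, 0, 0, -0.5, 0, 0, 0.0114], [0, 0, 0, 0, 0, 0, 0]]}}

```text
clock: 10.8
ee_pos: [520.4, -430.5, 237.1]
ee_rot: [0.734, 0.679, 0.001, 0.004]
wrist_force: [-0.4, 0.6, -0.4]
grip_width: 0.122
gripper_force: 39.9
```

```bash
python3 - <<'E'
from h import *
go(613,-196,235,1.4938)
s=r.camera("scene");cv2.imwrite("pics/c.png",s["frame"][150:440,120:520,::-1])
E
```

```text
t 10.8 pos [ 520.4 -430.5  237.1] F [-0.4  0.6 -0.4] grip 0.122 39.9
units: now-axes [4.821 1.481 0.033] after-turn axes [4.819 1.485 0.043] turn [ 0.001   0.0006 -0.0001]
```

View pics/c.png

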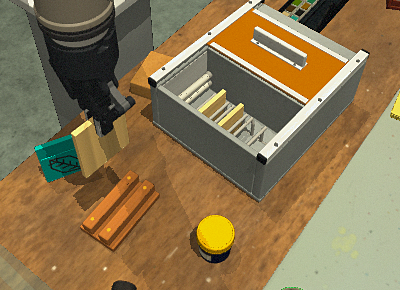

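The crop shows the block held upright by its bare top at about (105,150), the stand empty at (120,205), the guard open, and the free slot nearest the far-right wall at about (258,130).

{"fn": "apply_moves", "kwargs": {"targets": [[0, 0.4, 0.13, 0, 0, 0, 0], [0, 0.7, 0.21, 0, 0, 0, 0], [0, 0.75, 0.23, 0, 0, 0, 0], [0, 0.75, 0.23, 0, 0, 0, 0], [0, 0.75, 0.23, 0, 0, 0, 0], [0, 0.7, 0.21, 0, 0, 0, 0], [0, 0.5, 0.15, 0, 0, 0, 0], [0, 0.27, 0.09, 0, 0, 0, 0]]}}

```text
clock: 11.65
ee_pos: [610.8, -191.3, 231.0]
ee_rot: [0.732, 0.681, 0.0, -0.001]
wrist_force: [0.8, -0.4, -0.9]
grip_width: 0.119
gripper_force: 39.9
```

{"fn": "apply_moves", "kwargs": {"targets": [[0, 0, 0, 0.1, 0, 0, 0], [0, 0, 0, 0, 0, 0, 0], [0, 0, 0, 0, 0, 0, 0]]}}

```text
clock: 11.95
ee_pos: [609.5, -197.5, 226.5]
ee_rot: [0.735, 0.678, -0.001, -0.0]
wrist_force: [0.4, -0.0, 0.6]
grip_width: 0.125
gripper_force: 39.9
```

```bash
python3 - <<'E'
from h import *
go(613,-196,155,1.4938)
s=r.camera("scene");t=r.camera("top")
o=r.get_obs();e=o["ee_pos"]
for p in(s,t):
    for d in r.cut_out(p,"tall_block")[:3]: print(d["conf"],np.round(d["centre"]))
f=s["frame"].copy()
X=place(boxpts(11,80,0,95),e[0],e[1]-2,-.077)+[0,0,e[2]-66.7]
for a in range(8):
    for b in range(a):
        if bin(a^b).count("1")==1: cv2.line(f,*[tuple(int(v) for v in q) for q in proj(s,X[[a,b]])],(255,0,0),1)
a=cv2.resize(f[120:320,230:480],(400,320),interpolation=2)
b=cv2.resize(t["frame"][120:300,215:375],(355,400))[:320]
cv2.imwrite("pics/d.png",np.hstack([a,b])[:,:,::-1])
E
```

```text
t 11.95 pos [ 609.5 -197.5  226.5] F [ 0.4 -0.   0.6] grip 0.125 39.9
units: now-axes [0.036 0.07  1.43 ] after-turn axes [0.035 0.068 1.43 ] turn [-0.0003  0.0002 -0.0004]
0.91 [182. 304.]
0.59 [368. 229.]
0.61 [424. 317.]
```

View pics/d.png

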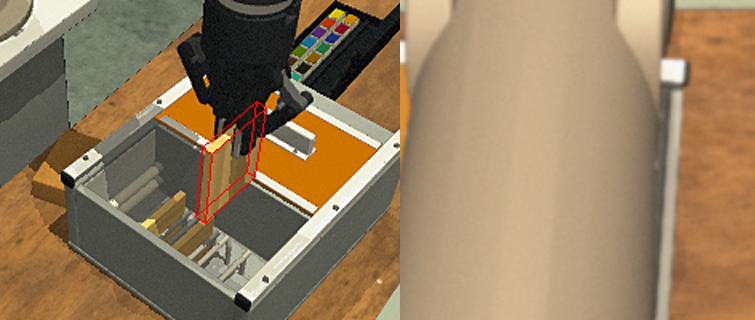

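The held block matches its projected model at crop (200–265, 103–222), above the free slot. I'll lower it to just above the wires with the lateral correction.

{"fn": "apply_moves", "kwargs": {"targets": [[0, 0.03, 0.07, 0.3, 0, 0, 0], [0, 0, 0, 0.4, 0, 0, 0], [0, 0, 0, 0.4, 0, 0, 0], [0, 0, 0, 0.3, 0, 0, 0], [0, 0, 0, 0.2, 0, 0, 0], [0, 0, 0, 0.15, 0, 0, 0], [0, 0, 0, 0, 0, 0, 0], [0, 0, 0, 0, 0, 0, 0]]}}

```text
clock: 12.95
ee_pos: [614.7, -193.7, 140.3]
ee_rot: [0.734, 0.68, 0.0, 0.0]
wrist_force: [0.4, 0.1, -1.5]
grip_width: 0.124
gripper_force: 39.9
```

```bash
python3 - <<'E'
from h import *
go(613,-196,81,1.4938)
s=r.camera("scene")
d=[d for d in r.cut_out(s,"tall_block") if d["centre"][0]>250]
print([(q["conf"],np.round(q["centre"])) for q in d])
f=cv2.resize(s["frame"][170:290,290:440],(750,600),interpolation=2)
def L(X,c):
    q=(proj(s,X)-[290,170]+.5)*5-.5
    cv2.polylines(f,[np.round(q).astype(int)],True,c,1)
e=r.get_obs()["ee_pos"]; B=(575.2,-113.5,-.077)
L(place([(x,y,0) for x,y in((-5.5,-40),(5.5,-40),(5.5,40),(-5.5,40))],e[0],e[1]-2,-.077)+[0,0,e[2]-66.7],(255,0,0))
L(place([(x,y,59) for x,y in((32,-111),(56,-111),(56,-49),(32,-49))],*B),(0,255,0))
cv2.imwrite("pics/e.png",f[:,:,::-1])
E
```

```text
t 12.95 pos [ 614.7 -193.7  140.3] F [ 0.4  0.1 -1.5] grip 0.124 39.9
units: now-axes [-0.049 -0.031  1.186] after-turn axes [-0.049 -0.03   1.186] turn [0.0001 0.     0.0001]
[(0.74, array([427., 212.])), (0.73, array([370., 264.])), (0.6, array([363., 246.])), (0.27, array([333., 254.]))]
```

View pics/e.png

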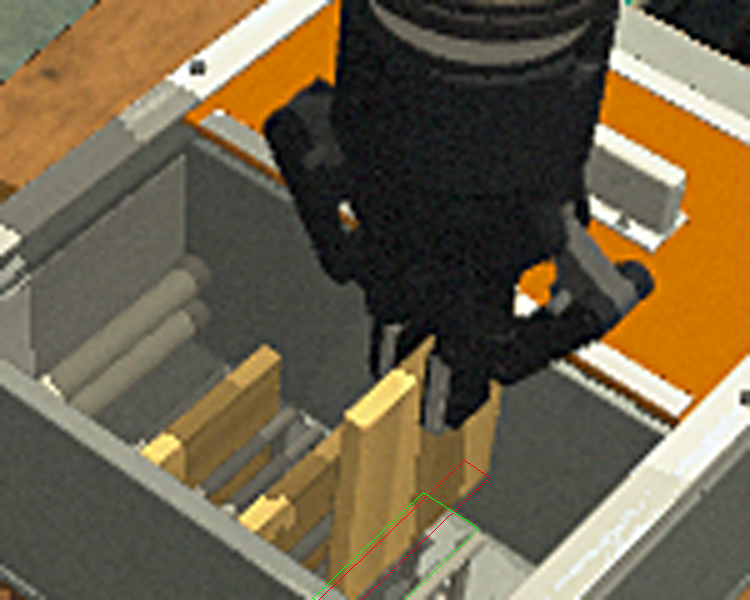

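The block's lower right corner is at crop (490,470) and agrees with the red model. It sits over the free slot, about 1.5 mm off in +x. I'll correct that and lower in small steps, watching the force.

{"fn": "apply_moves", "kwargs": {"targets": [[0, -0.04, -0.03, 0, 0, 0, 0], [0, 0, 0, 0.15, 0, 0, 0], [0, 0, 0, 0.15, 0, 0, 0], [0, 0, 0, 0.1, 0, 0, 0], [0, 0, 0, 0.1, 0, 0, 0], [0, 0, 0, 0, 0, 0, 0]]}}

```text
clock: 13.65
ee_pos: [612.0, -195.3, 113.6]
ee_rot: [0.734, 0.68, -0.0, -0.001]
wrist_force: [-0.5, 0.2, -1.4]
grip_width: 0.122
gripper_force: 39.9
```

{"fn": "apply_moves", "kwargs": {"targets": [[0, 0, 0, 0.12, 0, 0, 0], [0, 0, 0, 0.12, 0, 0, 0], [0, 0, 0, 0.1, 0, 0, 0], [0, 0, 0, 0, 0, 0, 0]]}}

```text
clock: 14.05
ee_pos: [611.9, -195.4, 96.8]
ee_rot: [0.734, 0.68, -0.0, -0.001]
wrist_force: [0.3, 0.3, -1.3]
grip_width: 0.126
gripper_force: 39.9
```

```bash
python3 -c "
from h import *
go(612.8,-196,81,1.4938)"
```

```text
t 14.05 pos [ 611.9 -195.4   96.8] F [ 0.3  0.3 -1.3] grip 0.126 39.9
units: now-axes [-0.011  0.019  0.315] after-turn axes [-0.011  0.018  0.315] turn [-0.0003 -0.      0.0001]
```

{"fn": "apply_moves", "kwargs": {"targets": [[0, 0, 0, 0.08, 0, 0, 0], [0, 0, 0, 0.08, 0, 0, 0], [0, 0, 0, 0.06, 0, 0, 0], [0, 0, 0, 0.04, 0, 0, 0], [0, 0, 0, 0, 0, 0, 0]]}}

```text
clock: 14.55
ee_pos: [612.3, -195.5, 84.4]
ee_rot: [0.734, 0.68, -0.0, -0.0]
wrist_force: [-0.2, -0.6, -1.2]
grip_width: 0.12
gripper_force: 39.9
```

{"fn": "apply_moves", "kwargs": {"targets": [[0, 0, 0, 0.03, 0, 0, 0], [0, 0, 0, 0.03, 0, 0, 0], [0, 0, 0, 0, 0, 0, 0]]}}

```text
clock: 14.85
ee_pos: [612.5, -195.5, 81.7]
ee_rot: [0.734, 0.68, -0.0, -0.0]
wrist_force: [-0.2, 0.5, -0.9]
grip_width: 0.12
gripper_force: 39.9
```

{"fn": "apply_moves", "kwargs": {"targets": [[0, 0, 0, 0.02, 0, 0, 0], [0, 0, 0, 0.02, 0, 0, 0], [0, 0, 0, 0, 0, 0, 0]]}}

```text
clock: 15.15
ee_pos: [612.9, -195.5, 80.7]
ee_rot: [0.734, 0.68, 0.0, 0.0]
wrist_force: [-1.9, 1.0, 6.2]
grip_width: 0.121
gripper_force: 40.8
```

{"fn": "apply_moves", "kwargs": {"targets": [[0, 0, 0, 0.02, 0, 0, 0], [0, 0, 0, 0, 0, 0, 0]]}}

```text
clock: 15.35
ee_pos: [613.0, -195.5, 80.7]
ee_rot: [0.734, 0.68, 0.0, 0.001]
wrist_force: [-4.0, 0.8, 12.3]
grip_width: 0.118
gripper_force: 41.9
```

The block is seated: contact came at TCP z 80.7, as predicted. I'll release with a small opening and rise.

{"fn": "apply_moves", "kwargs": {"targets": [[0, 0, 0, -0.03, 0, 0, 0], [0.3, 0, 0, 0, 0, 0, 0], [0.3, 0, 0, 0, 0, 0, 0], [0.3, 0, 0, 0, 0, 0, 0], [0.3, 0, 0, -0.1, 0, 0, 0], [0.3, 0, 0, -0.2, 0, 0, 0], [0.3, 0, 0, -0.3, 0, 0, 0], [0.3, 0, 0, -0.5, 0, 0, 0]]}}

```text
clock: 16.15
ee_pos: [611.9, -195.3, 135.8]
ee_rot: [0.734, 0.68, -0.0, -0.001]
wrist_force: [0.5, -0.9, 0.3]
grip_width: 0.299
gripper_force: 0.0
```

{"fn": "apply_moves", "kwargs": {"targets": [[0.3, 0, 0, -0.6, 0, 0, 0], [0.3, 0, 0, -0.7, 0, 0, 0], [0, 0, 0, -0.3, 0, 0, 0], [0, 0, 0, 0, 0, 0, 0]]}}

```text
clock: 16.55
ee_pos: [614.3, -195.7, 219.0]
ee_rot: [0.734, 0.68, 0.002, 0.003]
wrist_force: [-0.4, 0.4, 0.9]
grip_width: 0.001
gripper_force: 0.0
```

```bash
python3 - <<'E'
from h import *
go(583.5,-25,205,1.4938)
s=r.camera("scene")
cv2.imwrite("pics/f.png",cv2.resize(s["frame"][150:350,260:500],(720,600),interpolation=2)[:,:,::-1])
E
```

```text
t 16.55 pos [ 614.3 -195.7  219. ] F [-0.4  0.4  0.9] grip 0.001 0.0
units: now-axes [ 3.358 -0.878  0.271] after-turn axes [ 3.357 -0.878  0.28 ] turn [0.001  0.0002 0.0001]
```

View pics/f.png

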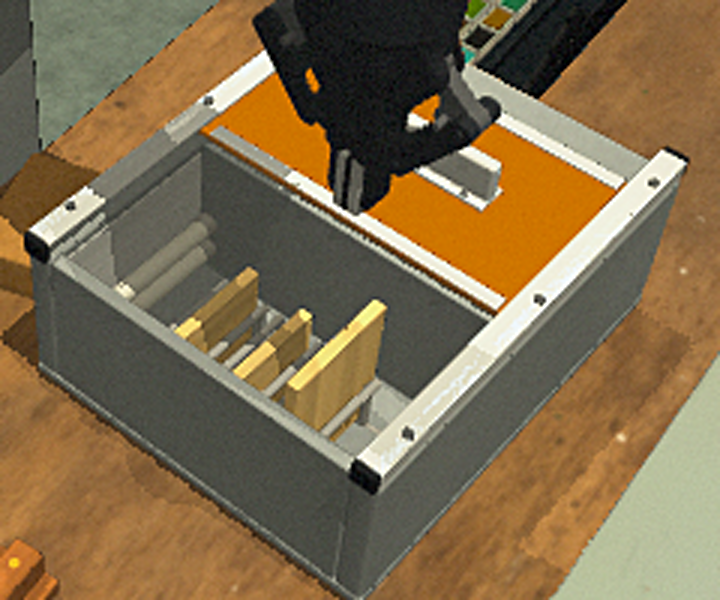

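The tall block stands upright in the far slot, with its top edge from crop (290,385) to (380,305). The short blocks are in their slots. Now I'll pass over to the bar's +y side and push the guard shut.

{"fn": "apply_moves", "kwargs": {"targets": [[0, 0.3, -0.1, 0, 0, 0, 0], [0, 0.6, -0.17, 0, 0, 0, 0], [0, 0.6, -0.17, 0, 0, 0, 0], [0, 0.6, -0.17, 0, 0, 0, 0], [0, 0.6, -0.17, 0, 0, 0, 0], [0, 0.45, -0.12, 0, 0, 0, 0], [0, 0.2, -0.03, 0, 0, 0, 0], [0, 0, 0, 0, 0, 0, 0]]}}

```text
clock: 17.4
ee_pos: [578.1, -22.8, 214.3]
ee_rot: [0.732, 0.681, -0.0, -0.001]
wrist_force: [0.5, -0.4, -0.4]
grip_width: -0.0
gripper_force: 0.0
```

```bash
python3 -c "
from h import *
go(580.3,-26,140,1.4938)"
```

```text
t 17.4 pos [578.1 -22.8 214.3] F [ 0.5 -0.4 -0.4] grip -0.0 0.0
units: now-axes [-0.062  0.051  1.486] after-turn axes [-0.061  0.049  1.486] turn [-0.0003 -0.0001  0.0006]
```

{"fn": "apply_moves", "kwargs": {"targets": [[0, -0.06, 0.05, 0.4, 0, 0, 0], [0, 0, 0, 0.5, 0, 0, 0], [0, 0, 0, 0.4, 0, 0, 0], [0, 0, 0, 0.18, 0, 0, 0], [0, 0, 0, 0, 0, 0, 0], [0, -0.15, 0, 0, 0, 0, 0], [0, -0.15, 0, 0, 0, 0, 0], [0, -0.15, 0, 0, 0, 0, 0]]}}

```text
clock: 18.2
ee_pos: [580.3, -51.1, 142.4]
ee_rot: [0.734, 0.679, 0.001, 0.001]
wrist_force: [0.2, 3.6, 0.6]
grip_width: -0.001
gripper_force: 1.6
```

{"fn": "apply_moves", "kwargs": {"targets": [[0, -0.15, 0, 0, 0, 0, 0], [0, -0.15, 0, 0, 0, 0, 0], [0, -0.2, 0, 0, 0, 0, 0], [0, -0.2, 0, 0, 0, 0, 0], [0, -0.2, 0, 0, 0, 0, 0], [0, -0.2, 0, 0, 0, 0, 0], [0, -0.2, 0, 0, 0, 0, 0], [0, -0.2, 0, 0, 0, 0, 0]]}}

```text
clock: 19.0
ee_pos: [573.8, -126.2, 141.3]
ee_rot: [0.734, 0.68, 0.0, 0.0]
wrist_force: [1.7, 3.8, 3.1]
grip_width: 0.001
gripper_force: 1.8
```

```bash
python3 -c "
from h import *
go(569,-177,140,1.4938)"
```

```text
t 19.0 pos [ 573.8 -126.2  141.3] F [1.7 3.8 3.1] grip 0.001 1.8
units: now-axes [-1.02  -0.018  0.026] after-turn axes [-1.02  -0.017  0.026] turn [ 0.     -0.      0.0001]
```

{"fn": "apply_moves", "kwargs": {"targets": [[0, -0.16, 0, 0, 0, 0, 0], [0, -0.14, 0, 0, 0, 0, 0], [0, -0.12, 0, 0, 0, 0, 0], [0, -0.1, 0, 0, 0, 0, 0], [0, -0.08, 0, 0, 0, 0, 0], [0, -0.06, 0, 0, 0, 0, 0], [0, -0.04, 0, 0, 0, 0, 0], [0, -0.03, 0, 0, 0, 0, 0]]}}

```text
clock: 19.8
ee_pos: [570.9, -161.8, 141.2]
ee_rot: [0.734, 0.68, -0.0, -0.0]
wrist_force: [0.5, 2.0, 1.8]
grip_width: -0.003
gripper_force: 1.3
```

{"fn": "apply_moves", "kwargs": {"targets": [[0, -0.03, 0, 0, 0, 0, 0], [0, -0.03, 0, 0, 0, 0, 0], [0, -0.03, 0, 0, 0, 0, 0], [0, 0, 0, 0, 0, 0, 0]]}}

```text
clock: 20.2
ee_pos: [570.5, -166.6, 141.2]
ee_rot: [0.734, 0.679, -0.0, 0.0]
wrist_force: [0.7, 1.4, 1.3]
grip_width: 0.004
gripper_force: 0.9
```

{"fn": "apply_moves", "kwargs": {"targets": [[0, -0.03, 0, 0, 0, 0, 0], [0, -0.03, 0, 0, 0, 0, 0], [0, -0.03, 0, 0, 0, 0, 0], [0, -0.03, 0, 0, 0, 0, 0], [0, -0.02, 0, 0, 0, 0, 0], [0, 0, 0, 0, 0, 0, 0]]}}

```text
clock: 20.8
ee_pos: [570.0, -173.6, 141.2]
ee_rot: [0.734, 0.679, -0.0, 0.0]
wrist_force: [-0.0, 0.9, 0.8]
grip_width: -0.0
gripper_force: 0.8
```

{"fn": "apply_moves", "kwargs": {"targets": [[0, -0.02, 0, 0, 0, 0, 0], [0, -0.02, 0, 0, 0, 0, 0], [0, -0.02, 0, 0, 0, 0, 0], [0, 0, 0, 0, 0, 0, 0]]}}

```text
clock: 21.2
ee_pos: [569.8, -176.4, 141.2]
ee_rot: [0.734, 0.68, -0.0, -0.0]
wrist_force: [-0.2, 2.2, 0.6]
grip_width: -0.002
gripper_force: 1.0
```

{"fn": "apply_moves", "kwargs": {"targets": [[0, -0.02, 0, 0, 0, 0, 0], [0, -0.02, 0, 0, 0, 0, 0], [0, 0, 0, 0, 0, 0, 0]]}}

```text
clock: 21.5
ee_pos: [569.7, -177.0, 141.2]
ee_rot: [0.733, 0.68, 0.0, -0.001]
wrist_force: [-1.0, 5.8, 1.9]
grip_width: 0.001
gripper_force: 2.6
```

{"fn": "apply_moves", "kwargs": {"targets": [[0, -0.02, 0, 0, 0, 0, 0], [0, -0.02, 0, 0, 0, 0, 0], [0, 0, 0, 0, 0, 0, 0]]}}

```text
clock: 21.8
ee_pos: [569.7, -177.0, 141.3]
ee_rot: [0.733, 0.68, 0.001, -0.001]
wrist_force: [-1.8, 8.3, 1.8]
grip_width: 0.0
gripper_force: 4.5
```

{"fn": "apply_moves", "kwargs": {"targets": [[0, 0.1, 0, 0, 0, 0, 0], [0, 0.25, 0, 0, 0, 0, 0], [0, 0.1, 0, -0.4, 0, 0, 0], [0, 0, 0, -0.7, 0, 0, 0], [0, 0, 0, -0.8, 0, 0, 0], [0, -0.6, -0.4, -0.2, 0, 0, 0], [0, -0.8, -0.6, 0, 0, 0, 0], [0, -0.8, -0.6, 0, 0, 0, 0]]}}

```text
clock: 22.6
ee_pos: [482.7, -262.2, 247.1]
ee_rot: [0.733, 0.68, -0.0, 0.001]
wrist_force: [-0.3, -1.6, -0.3]
grip_width: -0.001
gripper_force: 0.0
```

{"fn": "apply_moves", "kwargs": {"targets": [[0, -0.8, -0.6, 0, 0, 0, 0], [0, -0.8, -0.6, 0, 0, 0, 0], [0, -0.8, -0.6, 0, 0, 0, 0], [0, -0.8, -0.4, 0, 0, 0, 0], [0, -0.8, -0.2, 0, 0, 0, 0], [0, -0.5, 0, 0, 0, 0, 0], [0, 0, 0, 0, 0, 0, 0], [0, 0, 0, 0, 0, 0, 0]]}}

```text
clock: 23.4
ee_pos: [346.3, -476.3, 246.0]
ee_rot: [0.734, 0.679, 0.0, -0.0]
wrist_force: [-0.1, 1.2, 0.2]
grip_width: 0.005
gripper_force: 0.0
```

```bash
python3 - <<'E'
from h import *
go(569,-177,140,1.4938)
s=r.camera("scene");t=r.camera("top")
print("cork",rect(t,r.cut_out(t,"cork_block")[0]["pixels"],35)[0]); print("jar",rect(t,r.cut_out(t,"ink_jar")[0]["pixels"],58)[0])
cv2.imwrite("pics/g.png",np.hstack([cv2.resize(t["frame"][110:360,140:450],(440,355)),cv2.resize(s["frame"][140:420,220:500],(355,355))])[:,:,::-1])
E
```

```text
t 23.4 pos [ 346.3 -476.3  246. ] F [-0.1  1.2  0.2] grip 0.005 0.0
units: now-axes [6.31  3.98  2.121] after-turn axes [6.31 3.98 2.12] turn [-0.0001 -0.0001 -0.    ]
cork (370.4543762207031, -167.84146118164062)Traceback (most recent call last):
  File "<stdin>", line 4, in <module>
IndexError: list index out of range
```

```bash
python3 - <<'E'
from h import *
s=r.camera("scene");t=r.camera("top")
cv2.imwrite("pics/g.png",np.hstack([cv2.resize(t["frame"][110:360,140:450],(440,355)),cv2.resize(s["frame"][140:420,220:500],(355,355))])[:,:,::-1])
E
```

```text
(no output)
```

View pics/g.png

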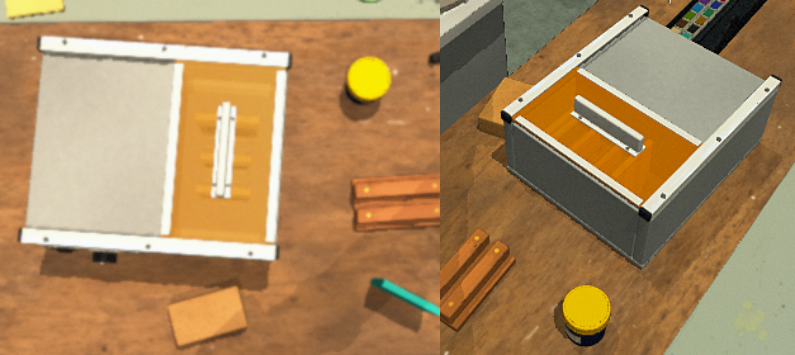

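The guard is shut: its edge is flush with the track ends at (285,70)–(270,245), and three blocks show through the pane. The jar at (368,78) and the cork at (207,317) haven't moved, and the arm is clear of everything. Handing in.

```bash
python3 -c "
from station import r
print(r.hand_in())"
```

```text
the job is handed in; nothing more can be done
None
```

The tall block stands upright on the chamber floor in the far (+x) slot, the guard is fully shut, nothing else was disturbed, and the job was handed in at about 23.5 s of the 64 s allowed; no verdict was returned.

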